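# Feel for the thumb notch and spring the kit case open

## Robot

A 6-joint arm with a two-finger parallel gripper is mounted at the origin on the work surface. World frame = base frame: x ahead of the robot, y to its left, z up, the work surface at z = 0. Lengths are in mm, angles in rad, forces in N, time in s.
With the tool pointing down it reaches from about 300 to 775 mm from the base axis. Payload 14.6 kg.
Tool frame: the origin (TCP) lies at the very end of the fingers, on their centre line; the grasp point (between the pads) lies manip.grip_depth behind it (manip.grip_depth is the distance from the TCP to the grasp point, in mm); x points along the fingers, z is the direction in which the jaws open and shut, and the axes are right-handed (so a half turn about x gives the same grasp; the last joint's range is limited). The gripper opens to 94 mm and grips with 3 to 60 N. Pads are 16 mm wide; open, the fingers measure 119 mm over their backs; the gripper's body (75 mm by 177 mm) begins 78 mm behind the grasp point.
Start: joints at [1.167, 0.3, 1.521, -0, 1.321, -0.067], TCP at [181.755, 519.09, 205.446] pointing down, gripper open.
Joint ranges: [-3.03, 3.03], [-0.79, 2.21], [0.23, 2.52], [-1.04, 4.18], [0, 3.07], [-2.55, 2.55]. Speed limits (rad/s): [2.22, 2.22, 2.57, 3.14, 3.14, 3.14].

## Interface

Orientations are given as [roll, pitch, yaw] about the fixed x, y, z axes, in that order (R = Rz(yaw) Ry(pitch) Rx(roll)).
In Python, from cell import manip gives the robot as it stands.
- The arm moves only by the tool step_arm, never from a script. Its argument "commands" is one flat list of numbers, 7 for each row, row after row: the shift along the tool's x, y, z in m, then the turn, a rotation vector about the tool's x, y, z in degrees, then the finger opening in m, from 0 to 0.094. A call has 1 to 5 rows; each row shifts and turns the commanded pose from where the row before left it, along the tool's axes as they then stand; what a row does not reach is not made up. A row lasts 1/8 s, in which the tool goes at most 62.5 mm and 10.7 degrees, less where a joint would pass 70% of its speed; a pose out of reach is approached as far as the arm can. A call with a gripper value outside its range is refused whole. The fingers move at their own pace and stop on an object; "squeeze" is the grip in N (left out, the last holds). Time passes only in rows, so rows that do not move let the fingers close. It gives the time, the measured TCP pose, the force and the opening at its end, in the units of the state.
- manip.read_state(): the state, without advancing time (a new reading comes with each control period).
- manip.camera(name): name is "scene" or "top"; returns the picture (480x640x3 uint8, red, green, blue); there is no depth.
- manip.camera_model(name): a dict with "intrinsics" (3x3 intrinsics, pixels), "origin" and "orientation" of the camera in the world. Camera axes: x right, y up, looking along -z (the intrinsics and any distortion apply to the point x, -y, -z); pixel columns grow to the right and rows downward; lengths in mm; the calibration is good to about 2 mm. A picture is of the moment at which its call begins. camera_model takes no time and is no camera call.
- manip.sign_off(): hands the job in, once; it reports no verdict.
Trained networks look in the newest picture that a camera, given by its name, has taken for a name from the list of things; names that differ only in an ending like _2 or _b are one class to them, and where a whole thing is asked for, a point or a joint stands for the part that bears it (a point fixed in the world has none). Each returns a list of dicts, best first, with "score" (0 to 1); they miss things now and then, are a little off and sometimes report something else, mostly with a low value. They report only what shows in the picture. A call takes as long as a camera call.
- manip.find_in(thing, camera): "centre" ([row, column] in pixels, amid what is visible of it).
- manip.outline_of(thing, camera): "pixels" (480x640 bool, what is visible of it) and "centre" ([row, column] in pixels, amid what is visible of it).
The state is a dict: "clock": time; "joints": joint angles; "qd": joint speeds; "effort": joint torques, N m; "eef_pos": TCP position; "eef_rot": TCP orientation; "wrist_force": force on the tool from outside, world axes, zero at the start; "moment": the same for the moment, N m; "finger_gap": finger opening in mm.
Only numpy, scipy, OpenCV 4.12 (cv2) and the standard library are available. Lean on these libraries where they do the work, as an engineer would, in place of code of your own. Each camera call takes 0.05 s, during which the arm holds its last target. There are 200 camera calls.

## Task

Open the shut pen kit case: set a fingertip on one end of its front rail, run it along the rail towards the middle until it finds the thumb notch, and press the catch pad inside the notch down until the lid springs open. Be gentle, leave the case and everything else on the bench where they stand, and finish clear of everything with the lid standing open.

Things in the scene. Friction and masses are not known exactly. Their poses are not given: they have to be found in the camera images.
- case: The pen kit case, black plastic with a clear window in its lid, 210 mm front to back (x), 300 mm wide (y), 50 mm high, about 2 kg, loose on the bench, shut. Origin: on its underside, mid-width, 110 mm behind its front face; x axis to the back (hinge side), y to the left, z up. A rigid flat-topped front rail runs along its whole front: x from -110 to -78 mm, top at z = 50 mm
- rail_middle (a point): middle of the front rail's length, on its top plane, 16 mm behind the front face; axes as the case's. One thumb notch is cut in the rail; its place differs from case to case and is not given: its centre lies up to 40 mm left or right (y) of this point. Notch: 54 mm wide (y), open to the top and front, back wall 12 mm behind this line, 10 mm deep down to the catch pad
- rail_left (a point): left end of the top of the front rail (y = 150 mm in the case's frame), 16 mm behind the front face, on the rail's top surface; axes as the case's
- rail_right (a point): right end of the top of the front rail (y = -150 mm), 16 mm behind the front face, on the rail's top surface; axes as the case's
- catch (a joint): push catch whose pad lies in the notch (pad 50 mm wide, 26 mm front to back, flat top at z = 40 mm in the case's frame). Joint in m: 0 at rest, 0.006 fully down; it goes straight down 6 mm and lets the lid go at about 3 mm. Takes 4 to 5 N, wherever the pad is pressed; springs back up when left. Nothing else along the rail gives
- lid (a joint): the lid, hinged along the case's back (94 mm behind the origin, 46 mm up); shut, it lies 2 mm lower than the rail. rad: 0 shut, 1.15 open at its stop. Let go by the catch, its spring throws it open in about 1 s; its front edge, 170 mm from the hinge, rises and swings back. Against a hand it only leans with a few newtons and goes on once the hand leaves, upwards and to the front
- leather: stack of four leather card blanks, 54 x 85 x 16 mm, loose, in front of the case; leave alone. Origin: centre of its underside
- stamp_a: brass pattern stamp standing on the bench, 15 mm across, 26 mm high, in front of the case; leave alone. Origin: centre of its foot
- stamp_b: a second brass pattern stamp like the first, also in front of the case; leave alone. Origin: centre of its foot
- disc: round wooden coaster, 90 mm across, 10 mm thick; leave alone. Origin: centre of its underside
- pen_stand: wood burning pen with a red and black handle lying in its folded steel stand, about 190 mm long, 75 mm high; leave alone. Origin: centre of the stand's underside, x towards the handle
- oil: amber bottle with a white cap, 52 mm across, 105 mm high; leave alone. Origin: centre of its underside
- brush_cup: white cup 72 mm across, 85 mm high, with brushes that stand out to 170 mm; leave alone. Origin: centre of its underside
- tin: flat aluminium tin, 60 mm across, 28 mm high; leave alone. Origin: centre of its underside

How it is judged (in metres and radians):
On the way, in this order (a step that is already met when the one before it is completed fails the run):
1. a fingertip touches the front rail near one of its ends (in the outer 55 mm), the catch still at rest (contact force between the fingers and case above 0.3 N and x of the grasp point in the frame of case below -0.075 m and value of joint catch below 0.0015 m and (y of the grasp point in the frame of case above 0.095 m or y of the grasp point in the frame of case below -0.095 m)), for 0.05 s.
2. the fingertip touches the rail farther in (within 90 mm of the middle), the catch still at rest (contact force between the fingers and case above 0.3 N and x of the grasp point in the frame of case below -0.075 m and value of joint catch below 0.0015 m and y of the grasp point in the frame of case between -0.09 and 0.09 m), for 0.05 s.
3. a fingertip presses the catch in the notch down (value of joint catch above 0.002 m and contact force between the fingers and case above 0.5 N).
At the end, for the whole second after the job is handed in: the lid stands open (more than 1.0 rad) and at rest, the catch has sprung back, and the case stands flat on the bench within 30 mm of where it was (value of joint lid above 1 rad and velocity of joint lid below 0.1 rad/s and value of joint catch below 0.0015 m and distance of case from where it was at the start of the episode below 0.03 m and height (world z) of case below 0.008 m and angle between case's own z axis and vertical below 0.05 rad and linear speed of case below 0.02 m/s); the robot touches nothing.
It fails at once if the case is shoved more than 40 mm, lifted or tipped (distance of case from where it was at the start of the episode above 0.04 m or height (world z) of case above 0.012 m or angle between case's own z axis and vertical above 0.1 rad).
It fails at once if the case is pressed harder than 60 N (contact force between the fingers and case above 60 N).
It fails at once if one of the other things on the bench is moved more than 20 mm, lifted or knocked over (distance of any of leather, stamp_a, stamp_b, disc, pen_stand, oil, brush_cup, tin from where it was at the start of the episode above 0.02 m or angle between any of stamp_a, stamp_b, oil, brush_cup's own z axis and vertical above 0.8 rad).
It also fails if it takes over 67 s, if anything falls off the work surface, if the arm or the gripper's body presses on something with over 40 N, if the wrist force passes 120 N, or if a joint passes its speed limit or range.

## Working session

There is one attempt and no reset: what is moved stays moved. The work goes in short steps, Python scripts to look and compute and a tool call to move; the robot and the scene stay as the last step left them, time stands still between calls to the robot, and variables do not carry over. Pictures are saved under pics/ and viewed, about 8 in all and at most 12, crops included, and the job is handed in when it is done.

Besides the shell and the picture viewer there is one more tool, called after "Request:" as name(argument=value, ...), one argument or row to a line, values as JSON. step_arm: Moves the arm, as the interface text tells. Its arguments: {"type":"object","properties":{"commands":{"type":"array"},"squeeze":{"type":"number"}},"required":["commands"]}

```bash
mkdir -p pics; cat > h.py <<'E'
import numpy as np,cv2
from cell import manip
from scipy.spatial.transform import Rotation as R
def rot(m):
    o=np.array(m["orientation"],float)
    return o if o.shape==(3,3) else R.from_euler('xyz',o).as_matrix()
def ray(name,px,z):
    m=manip.camera_model(name);K=np.array(m["intrinsics"]);o=np.array(m["origin"])
    d=np.linalg.inv(K)@np.array([px[1],px[0],1.]);d=rot(m)@np.array([d[0],-d[1],-d[2]])
    return o+d*(z-o[2])/d[2]
def proj(name,p):
    m=manip.camera_model(name);K=np.array(m["intrinsics"]);c=rot(m).T@(np.array(p)-np.array(m["origin"]))
    q=K@np.array([c[0],-c[1],-c[2]]);return q[:2]/q[2]
def snap(name,f):
    im=manip.camera(name);cv2.imwrite(f"pics/{f}.png",im[:,:,::-1]);return im
E
python3 - <<'E'
from h import *
for c in("top","scene"):
    snap(c,c+"0");print(manip.camera_model(c))
    for t in["case","leather","stamp_a","pen_stand","oil","brush_cup","tin","disc"]:
        for r in manip.find_in(t,c)[:2]:print(c,t,round(r["score"],2),np.round(r["centre"]),np.round(ray(c,r["centre"],20)))
    for r in manip.outline_of("case",c)[:1]:
        m=r["pixels"].astype(np.uint8);q=cv2.minAreaRect(cv2.findNonZero(m));print(q)
        for p in cv2.boxPoints(q):print(p,ray(c,p[::-1],50).round())
s=manip.read_state();print(s,manip.grip_depth)
E
```

```text
{'intrinsics': array([[520.0192537 ,   0.        , 329.28105207],
       [  0.        , 520.0192537 , 236.75689125],
       [  0.        ,   0.        ,   1.        ]]), 'origin': array([ 455.38358649,   -3.40448195, 1313.85914397]), 'orientation': array([ 0.0681096 ,  0.00248539, -1.5911034 ])}
top case 0.94 [226. 303.] [573.  63.  20.]
top leather 0.82 [297. 298.] [396.  79.  20.]
top stamp_a 0.17 [218. 301.] [593.  68.  20.]
top pen_stand 0.61 [271. 156.] [466. 430.  20.]
top pen_stand 0.57 [262. 491.] [ 473. -402.   20.]
top oil 0.66 [224. 300.] [577.  71.  20.]
top oil 0.63 [203. 168.] [636. 400.  20.]
top brush_cup 0.78 [202. 493.] [ 623. -413.   20.]
top tin 0.98 [260. 494.] [ 478. -410.   20.]
top tin 0.16 [202. 169.] [640. 398.  20.]
top disc 0.93 [311. 487.] [ 352. -388.   20.]
((301.3600158691406, 222.51998901367188), (87.68124389648438, 123.3194351196289), 81.8698959350586)
[234.12001 187.84   ] [667. 229.  50.]
[356.2 170.4] [704. -71.  50.]
[368.60004 257.19998] [490. -96.  50.]
[246.52002 274.63998] [454. 201.  50.]
{'intrinsics': array([[472.51365469,   0.        , 32
[... 982 characters left out ...]
3. 207.  50.]
[410.2     357.40002] [690. 235.  50.]
{'clock': 1.0, 'joints': array([ 1.16739446e+00,  2.99888358e-01,  1.52097943e+00, -2.09652873e-05,
        1.32069112e+00, -6.66085654e-02]), 'qd': array([-0.00046524,  0.00015078,  0.00067669, -0.00011004,  0.00249244,
        0.00083019]), 'effort': array([ 2.56233383e-03, -5.31657565e+01, -3.52918625e+01,  7.08850008e-02,
        2.13381741e-02, -2.86825616e-05]), 'eef_pos': array([181.76707437, 519.09720119, 205.46068258]), 'eef_rot': array([-0.60845995,  1.57075694,  0.62554827]), 'wrist_force': array([ 0.11026717, -0.16216345,  0.7159668 ]), 'moment': array([0.04412695, 0.0159487 , 0.03168165]), 'finger_gap': 93.70927693634219} 18.8
```

View pics/top0.png

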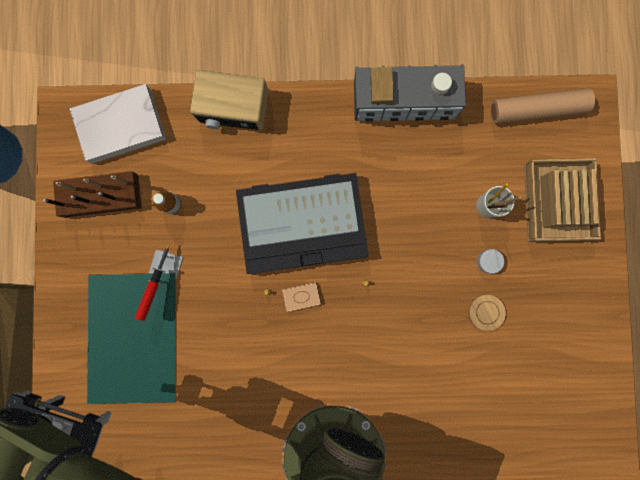

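View pics/scene0.png

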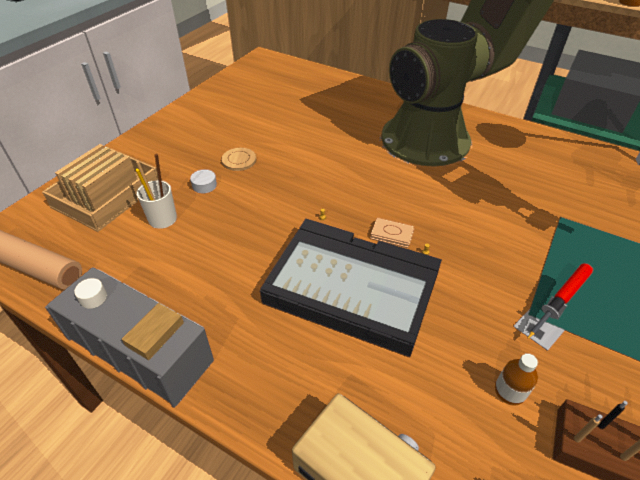

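The top picture shows the case with its front rail from about (247,272) to (368,261). The notch is near columns 301–325, rows 252–266. The leather lies at (301,297), with the stamps at (268,292) and (367,283). I'll zoom in for exact corners.

```bash
python3 - <<'E'
from h import *
im=cv2.imread("pics/top0.png");c=im[165:305,225:385]
c=cv2.resize(cv2.convertScaleAbs(c,alpha=1.8,beta=20),None,fx=5,fy=4.28,interpolation=cv2.INTER_CUBIC)
c=cv2.resize(cv2.convertScaleAbs(im[170:280,230:380],alpha=2.2,beta=15),None,fx=5,fy=5,interpolation=cv2.INTER_CUBIC)
cv2.imwrite("pics/crop1.png",c)
E
```

```text
(no output)
```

View pics/crop1.png

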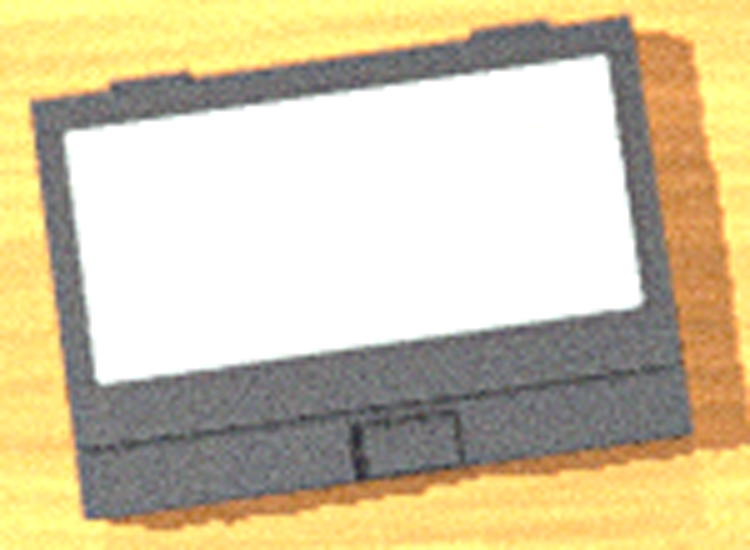

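```bash
cat >> h.py <<'E'
def cr(x,y,z=50): return ray("top",((y+.5)/5-.5+170,(x+.5)/5-.5+230),z)
FL,FR=cr(85,518),cr(691,434)
SL,SR=cr(80,450),cr(683,368)
yv=(FL-FR)/np.linalg.norm(FL-FR);xv=np.array([yv[1],-yv[0],0])
M=(FL+FR)/2; O=M+110*xv; O[2]=0   # case origin
def w2c(p): d=np.array(p)-O; return np.array([d@xv,d@yv,d[2]])
def c2w(x,y,z): return O+x*xv+y*yv+np.array([0,0,z])
E
python3 - <<'E'
from h import *
print("len",np.linalg.norm(FL-FR),"yaw",np.degrees(np.arctan2(xv[1],xv[0])),O)
for n,p in dict(FL=FL,FR=FR,SL=SL,SR=SR,NL=cr(351,425),NR=cr(462,412),NL2=cr(357,480),NR2=cr(464,464),BL=cr(32,102,48),BR=cr(628,17,48)).items():print(n,p.round(1),w2c(p).round(1))
for n,p in dict(end=(-94,130,50),mid=(-94,0,50),endR=(-94,-130,50)).items():print(n,c2w(*p).round(1))
for n,px in dict(sa=(292,268),sb=(283,367),lea=(297,301)).items():
    p=ray("top",px,20);print(n,p.round(),w2c(p).round())
for p in [(-110,150,50),(-110,-150,50),(-78,150,50)]: print("scene",proj("scene",c2w(*p)).round(1))
E
```

```text
len 296.9189697760841 yaw 6.717955901812662 [583.78467769  65.70793031   0.        ]
FL [457.2 200.3  50. ] [-110.   148.5   50. ]
FR [491.9 -94.6  50. ] [-110.  -148.5   50. ]
SL [490.2 202.4  50. ] [-77.  146.7  50. ]
SR [524.1 -91.5  50. ] [ -77.7 -149.2   50. ]
NL [499.6  70.5  50. ] [-83.   14.6  50. ]
NR [504.9  16.4  50. ] [-84.1 -39.7  50. ]
NL2 [472.9  68.   50. ] [-109.9   15.3   50. ]
NR2 [479.6  16.   50. ] [-109.3  -37.2   50. ]
BL [661.6 224.7  48. ] [ 95.8 148.8  48. ]
BR [697.7 -69.   48. ] [  97.3 -147.1   48. ]
end [475.2 183.8  50. ]
mid [490.4  54.7  50. ]
endR [505.6 -74.4  50. ]
sa [410. 153.  20.] [-163.  107.   20.]
sb [427. -93.  20.] [-174. -139.   20.]
lea [396.  71.  20.] [-186.   27.   20.]
scene [439.8 259.8]
scene [303.4 218.1]
scene [436.  271.1]
```

```bash
cat >> h.py <<'E'
def tool(s=None):
    s=s or manip.read_state(); return np.array(s["eef_pos"]),R.from_euler('xyz',s["eef_rot"]).as_matrix()
def want():  # tool x down, z along +-case y
    p,T=tool()
    z=yv if T[:,2]@yv>0 else -yv
    x=np.array([0,0,-1.]);return np.column_stack([x,np.cross(z,x),z])
def plan(x,y,z):
    p,T=tool();W=want();g=c2w(x,y,z)
    print("turn deg",np.degrees(R.from_matrix(T.T@W).as_rotvec()).round(2),"shift(after turn), mm",(W.T@(g-p)).round(1),"tcp case",w2c(p).round(1))
E
python3 - <<'E'
from h import *
p,T=tool();print(T.round(3));print(want().round(3));plan(-98,128,100)
E
```

```text
[[ 0.    -0.944  0.33 ]
 [ 0.     0.33   0.944]
 [-1.    -0.     0.   ]]
[[ 0.    -0.993 -0.117]
 [ 0.    -0.117  0.993]
 [-1.    -0.     0.   ]]
turn deg [-26.01   0.     0.  ] shift(after turn), mm [ 105.5 -248.2 -369.3] tcp case [-346.2  497.3  205.5]
```

Request:
step_arm(
  commands=[0,0,0,-8.67,0,0,0,0,0,0,-8.67,0,0,0,0,0,0,-8.67,0,0,0,0,-0.027,-0.041,0,0,0,0,0,-0.027,-0.041,0,0,0,0],
  squeeze=10,
)

```text
clock: 1.62
eef_pos: [245.4, 443.1, 205.3]
eef_rot: [-3.067, 1.571, -1.378]
wrist_force: [0.1, 0.5, -0.9]
finger_gap: 47.4
```

Request:
step_arm(
  commands=[0,-0.027,-0.041,0,0,0,0,0,-0.027,-0.041,0,0,0,0,0,-0.027,-0.041,0,0,0,0,0,-0.027,-0.041,0,0,0,0,0,-0.027,-0.041,0,0,0,0],
)

```text
clock: 2.25
eef_pos: [403.9, 254.8, 205.6]
eef_rot: [-1.165, 1.57, 0.523]
wrist_force: [-0.1, 1.2, 0.4]
finger_gap: 1.1
```

```bash
python3 - <<'E'
from h import *
plan(-98,128,100);s=manip.read_state();print(s["clock"],s["wrist_force"],s["finger_gap"])
E
```

```text
turn deg [-0.    0.01  0.02] shift(after turn), mm [105.6 -58.5 -80.8] tcp case [-156.5  208.8  205.6]
2.25 [-0.05583078  1.16133671  0.39136129] 1.1464283372255706
```

Request:
step_arm(
  commands=[0,-0.0295,-0.04,0,0,0,0,0,-0.029,-0.041,0,0,0,0,0.05,0,0,0,0,0,0,0.045,0,0,0,0,0,0,0,0,0,0,0,0,0],
)

```text
clock: 2.88
eef_pos: [469.2, 182.0, 108.3]
eef_rot: [1.752, 1.565, -2.844]
wrist_force: [-0.0, -0.7, 1.5]
finger_gap: 0.6
```

```bash
python3 - <<'E'
from h import *
plan(-98,128,51);s=manip.read_state();print(s["clock"],s["wrist_force"],s["finger_gap"])
a=cv2.resize(snap("top","t1")[160:310,220:390],None,fx=2.3,fy=2.3,interpolation=2)
b=cv2.resize(snap("scene","s1")[120:320,240:480],None,fx=1.725,fy=1.725,interpolation=2)
cv2.imwrite("pics/c2.png",np.hstack([a[:345],b[:345]])[:,:,::-1])
E
```

```text
turn deg [-0.02 -0.06 -0.3 ] shift(after turn), mm [57.3 -2.2 -0.9] tcp case [-100.2  128.9  108.3]
2.875 [-0.02020118 -0.70502943  1.5410469 ] 0.5597832129575699
```

View pics/c2.png

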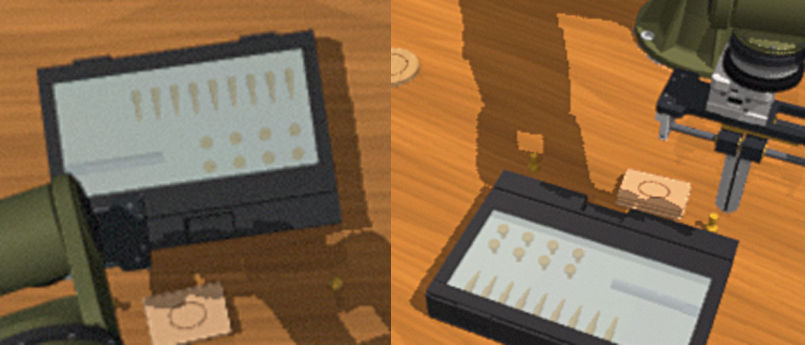

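The fingers are closed with the tip at crop (730,208), above the left end of the rail. The wide gripper body runs along the rail, as planned. Now descending.

Request:
step_arm(
  commands=[0.02,0,0,0,0,0,0,0.02,0,0,0,0,0,0,0,0,0,0,0,0,0,0,0,0,0,0,0,0],
)

```text
clock: 3.48
eef_pos: [471.5, 182.9, 72.3]
eef_rot: [-1.398, 1.568, 0.29]
wrist_force: [0.7, 1.4, -0.2]
finger_gap: 0.6
```

```bash
python3 - <<'E'
from h import *
plan(-98,128,51);s=manip.read_state();print(s["clock"],s["wrist_force"],s["finger_gap"])
E
```

```text
turn deg [0.01 0.03 0.15] shift(after turn), mm [21.3  0.2 -1.5] tcp case [-97.8 129.5  72.3]
3.475 [ 0.65683696  1.41210461 -0.21002935] 0.5994221910247238
```

Request:
step_arm(
  commands=[0.008,0,0,0,0,0,0,0.008,0,0,0,0,0,0,0,0,0,0,0,0,0,0,0,0,0,0,0,0],
)

```text
clock: 3.98
eef_pos: [470.6, 182.6, 54.5]
eef_rot: [2.087, 1.571, -2.508]
wrist_force: [-1.2, 0.4, 0.6]
finger_gap: 0.4
```

Request:
step_arm(
  commands=[0.001,0,0,0,0,0,0,0.001,0,0,0,0,0,0,0.001,0,0,0,0,0,0,0,0,0,0,0,0,0,0,0,0,0,0,0,0],
)

```text
clock: 4.6
eef_pos: [470.6, 182.5, 51.5]
eef_rot: [-1.689, 1.571, -0.001]
wrist_force: [-0.4, -0.0, 0.3]
finger_gap: 0.3
```

Request:
step_arm(
  commands=[0.001,0,0,0,0,0,0,0,0,0,0,0,0,0],
)

```text
clock: 4.85
eef_pos: [470.5, 182.5, 50.4]
eef_rot: [1.799, 1.571, -2.797]
wrist_force: [-0.2, -0.3, 0.1]
finger_gap: 0.2
```

Request:
step_arm(
  commands=[0.0005,0,0,0,0,0,0,0,0,0,0,0,0,0],
)

```text
clock: 5.1
eef_pos: [470.6, 182.6, 50.3]
eef_rot: [-1.44, 1.571, 0.248]
wrist_force: [-1.4, -0.7, 5.8]
finger_gap: 0.3
```

Request:
step_arm(
  commands=[0.0005,0,0,0,0,0,0,0,0,0,0,0,0,0],
)

```text
clock: 5.35
eef_pos: [470.6, 182.6, 50.2]
eef_rot: [-1.709, 1.571, -0.021]
wrist_force: [-4.0, -1.8, 10.8]
finger_gap: 0.7
```

Contact at z ≈ 50.3 as expected (stiffness about 11 N/mm). I'll ease off half a millimetre and slide in.

Request:
step_arm(
  commands=[-0.0006,0,0,0,0,0,0,0,0,-0.004,0,0,0,0,0,0,-0.005,0,0,0,0,0,0,-0.005,0,0,0,0,0,0,-0.005,0,0,0,0],
)

```text
clock: 5.98
eef_pos: [473.1, 163.5, 50.3]
eef_rot: [-1.003, 1.57, 0.685]
wrist_force: [0.8, 4.9, 5.1]
finger_gap: 0.3
```

Request:
step_arm(
  commands=[0,0,-0.005,0,0,0,0,0,0,-0.005,0,0,0,0,0,0,-0.005,0,0,0,0,0,0,-0.005,0,0,0,0],
)

```text
clock: 6.48
eef_pos: [475.4, 143.6, 50.3]
eef_rot: [-1.012, 1.57, 0.676]
wrist_force: [-0.0, 4.9, 5.6]
finger_gap: 0.2
```

```bash
python3 - <<'E'
from h import *
plan(-98,100,50)
E
```

```text
turn deg [-0.02  0.02  0.04] shift(after turn), mm [ 0.3 -0.6  9.9] tcp case [-98.6  90.1  50.3]
```

Request:
step_arm(
  commands=[-0.0002,0,-0.005,0,0,0,0,0,0,-0.006,0,0,0,0,0,0,-0.006,0,0,0,0,0,0,-0.006,0,0,0,0,0,0,-0.006,0,0,0,0],
)

```text
clock: 7.1
eef_pos: [478.4, 114.5, 50.1]
eef_rot: [1.961, 1.57, -2.635]
wrist_force: [0.2, 2.6, 3.0]
finger_gap: 0.3
```

Request:
step_arm(
  commands=[0,0,-0.006,0,0,0,0,0,0,-0.006,0,0,0,0,0,0,-0.006,0,0,0,0,0,0,-0.006,0,0,0,0,0,0,-0.006,0,0,0,0],
)

```text
clock: 7.72
eef_pos: [482.0, 84.7, 50.1]
eef_rot: [2.049, 1.57, -2.546]
wrist_force: [0.4, -0.3, -1.0]
finger_gap: 0.5
```

Request:
step_arm(
  commands=[0,0,-0.005,0,0,0,0,0,0,-0.004,0,0,0,0,0,0,-0.004,0,0,0,0],
)

```text
clock: 8.1
eef_pos: [483.6, 72.1, 50.2]
eef_rot: [1.625, 1.571, -2.97]
wrist_force: [0.1, 0.4, 0.1]
finger_gap: 0.4
```

```bash
python3 - <<'E'
from h import *
plan(-98,-12,50);print(manip.read_state()["wrist_force"])
# case shift check: match a patch of the hinge side against first picture
im=snap("top","t2");a=cv2.imread("pics/top0.png")[:,:,::-1]
t=a[180:232,318:366].copy();r=cv2.matchTemplate(im[170:242,308:376].copy(),t,cv2.TM_CCOEFF_NORMED);print(cv2.minMaxLoc(r))
E
```

```text
turn deg [-0. -0. -0.] shift(after turn), mm [  0.2  -0.8 -30. ] tcp case [-98.8  18.   50.2]
[0.14953557 0.40081359 0.09804283]
(0.031479429453611374, 0.996672511100769, (0, 20), (10, 10))
```

Case unmoved. Contact went light, so I'll press 0.4 mm more and feel for the notch's edge.

Request:
step_arm(
  commands=[0.0004,0,0,0,0,0,0,0,0,0,0,0,0,0],
)

```text
clock: 8.4
eef_pos: [483.7, 72.2, 50.0]
eef_rot: [-2.527, 1.57, -0.839]
wrist_force: [-0.8, -2.7, 2.8]
finger_gap: 0.6
```

Request:
step_arm(
  commands=[0.0002,0,-0.003,0,0,0,0,0,0,-0.003,0,0,0,0],
)

```text
clock: 8.65
eef_pos: [484.2, 66.3, 49.5]
eef_rot: [1.455, 1.571, -3.14]
wrist_force: [0.6, 0.3, 1.4]
finger_gap: 0.4
```

Request:
step_arm(
  commands=[0,0,-0.003,0,0,0,0,0,0,-0.003,0,0,0,0],
)

```text
clock: 8.9
eef_pos: [484.9, 60.1, 49.5]
eef_rot: [1.739, 1.571, -2.856]
wrist_force: [0.3, 1.0, 1.0]
finger_gap: 0.5
```

Request:
step_arm(
  commands=[0,0,-0.003,0,0,0,0,0,0,-0.003,0,0,0,0],
)

```text
clock: 9.15
eef_pos: [485.7, 54.2, 49.6]
eef_rot: [0.999, 1.571, 2.687]
wrist_force: [0.7, -0.7, 0.1]
finger_gap: 0.3
```

Off the rail's edge (z below 50, no force), which matches the pictured notch. Centring in it, then going down.

Request:
step_arm(
  commands=[0,-0.0005,-0.006,0,0,0,0,0,0,-0.006,0,0,0,0,0.003,0,0,0,0,0,0,0.003,0,0,0,0,0,0,0,0,0,0,0,0,0],
)

```text
clock: 9.78
eef_pos: [487.3, 42.7, 43.3]
eef_rot: [1.427, 1.57, 3.115]
wrist_force: [0.2, -0.1, -0.2]
finger_gap: 0.4
```

```bash
python3 - <<'E'
from h import *
plan(-98,-12,40);print(manip.read_state()["wrist_force"])
E
```

```text
turn deg [ 0.    0.01 -0.04] shift(after turn), mm [ 3.3 -0.5 -0.4] tcp case [-98.5 -11.6  43.3]
[ 0.23650766 -0.14015921 -0.21671937]
```

In the notch, 7 mm below the rail top and touching nothing. Going down onto the pad.

Request:
step_arm(
  commands=[0.002,0,0,0,0,0,0,0.0015,0,0,0,0,0,0,0,0,0,0,0,0,0],
)

```text
clock: 10.15
eef_pos: [487.5, 42.6, 40.2]
eef_rot: [0.727, 1.571, 2.415]
wrist_force: [-0.6, 1.3, 1.9]
finger_gap: 0.8
```

Request:
step_arm(
  commands=[0.001,0,0,0,0,0,0,0.001,0,0,0,0,0,0,0,0,0,0,0,0,0],
)

```text
clock: 10.52
eef_pos: [487.5, 42.6, 38.0]
eef_rot: [0.994, 1.571, 2.682]
wrist_force: [-0.1, 1.1, 0.8]
finger_gap: 0.7
```

Request:
step_arm(
  commands=[0.001,0,0,0,0,0,0,0.001,0,0,0,0,0,0,0,0,0,0,0,0,0],
)

```text
clock: 10.9
eef_pos: [487.6, 42.6, 36.1]
eef_rot: [-1.647, 1.571, 0.04]
wrist_force: [-2.0, 0.4, 3.1]
finger_gap: 0.1
```

```bash
python3 - <<'E'
from h import *
plan(-98,-12,40);print(manip.read_state()["wrist_force"])
a=cv2.resize(snap("top","t3")[160:310,220:390],None,fx=2.3,fy=2.3,interpolation=2)
b=cv2.resize(snap("scene","s3")[120:320,240:480],None,fx=1.725,fy=1.725,interpolation=2)
cv2.imwrite("pics/c3.png",np.hstack([a[:345],b[:345]])[:,:,::-1])
E
```

```text
turn deg [-0. -0.  0.] shift(after turn), mm [-3.9 -0.3 -0.3] tcp case [-98.3 -11.7  36.1]
[-2.02292997  0.36680512  3.14460585]
```

View pics/c3.png

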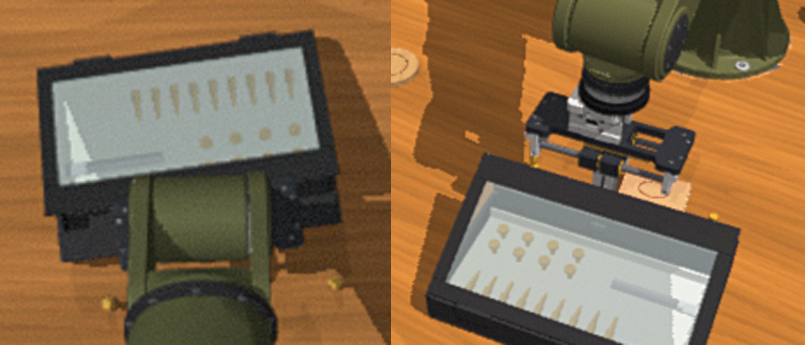

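The catch has let go: in the scene crop the lid is part-way up behind the gripper. I'll raise the finger straight out of the notch.

Request:
step_arm(
  commands=[-0.005,0,0,0,0,0,0,-0.01,0,0,0,0,0,0,-0.01,0,0,0,0,0,0,0,0,0,0,0,0,0],
)

```text
clock: 11.5
eef_pos: [488.0, 42.6, 62.1]
eef_rot: [-1.711, 1.569, -0.023]
wrist_force: [-0.3, 0.3, -0.7]
finger_gap: 0.8
```

Request:
step_arm(
  commands=[0,0,0,0,0,0,0,0,0,0,0,0,0,0,0,0,0,0,0,0,0,0,0,0,0,0,0,0],
)

```text
clock: 12.0
eef_pos: [487.5, 42.6, 61.0]
eef_rot: [1.555, 1.57, -3.041]
wrist_force: [-0.1, -0.2, 0.1]
finger_gap: 0.6
```

```bash
python3 - <<'E'
from h import *
plan(-98,-12,40);print(manip.read_state()["wrist_force"])
a=cv2.resize(snap("top","t4")[160:310,220:390],None,fx=2.3,fy=2.3,interpolation=2)
b=cv2.resize(snap("scene","s4")[120:320,240:480],None,fx=1.725,fy=1.725,interpolation=2)
cv2.imwrite("pics/c4.png",np.hstack([a[:345],b[:345]])[:,:,::-1])
E
```

```text
turn deg [-0.    0.   -0.02] shift(after turn), mm [21.  -0.3 -0.3] tcp case [-98.3 -11.7  61. ]
[-0.12867255 -0.21311331  0.09359132]
```

View pics/c4.png

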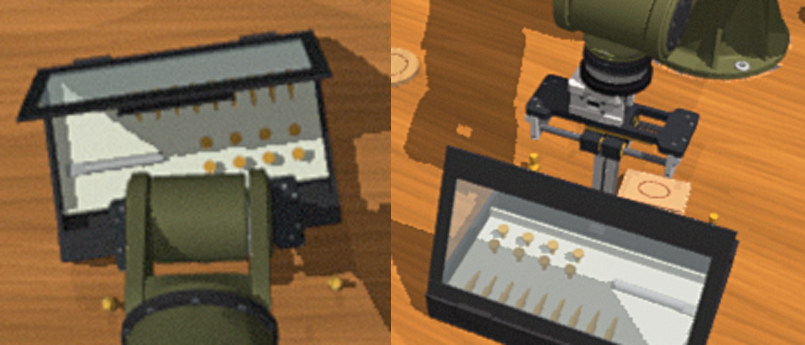

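The lid stands open, with its edge at about row 105 of the top crop and well behind the gripper. Retreating up and toward the robot.

Request:
step_arm(
  commands=[-0.03,0,0,0,0,0,0,-0.035,0.01,0,0,0,0,0,-0.035,0.02,0,0,0,0,0,-0.03,0.025,0,0,0,0,0,-0.02,0.025,0,0,0,0,0],
)

```text
clock: 12.72
eef_pos: [407.5, 33.2, 212.5]
eef_rot: [-1.685, 1.569, 0.003]
wrist_force: [0.4, -0.1, -0.1]
finger_gap: -0.1
```

Request:
step_arm(
  commands=[0,0,0,0,0,0,0,0,0,0,0,0,0,0,0,0,0,0,0,0,0,0,0,0,0,0,0,0,0,0,0,0,0,0,0],
)

```text
clock: 13.35
eef_pos: [408.2, 33.2, 210.8]
eef_rot: [1.432, 1.57, 3.12]
wrist_force: [0.3, 0.1, 0.2]
finger_gap: 0.8
```

```bash
python3 - <<'E'
from h import *
s=manip.read_state();print(s["clock"],s["eef_pos"],s["wrist_force"])
a=snap("top","t5")[160:310,220:390];b=snap("scene","s5")[120:320,240:480]
o=cv2.imread("pics/s1.png")[:,:,::-1]
cv2.imwrite("pics/c5.png",np.hstack([cv2.resize(a,None,fx=2.3,fy=2.3,interpolation=2)[:345],cv2.resize(b,None,fx=1.725,fy=1.725,interpolation=2)[:345]])[:,:,::-1])
n=cv2.imread("pics/s5.png")[:,:,::-1].copy();o=o.copy()
# case back bottom corners in the scene (lid does not cover): patch shift vs. start
for (r0,r1,c0,c1) in[(330,362,390,425),(280,315,255,280)]:
    r=cv2.matchTemplate(n[r0-8:r1+8,c0-8:c1+8].copy(),o[r0:r1,c0:c1].copy(),cv2.TM_CCOEFF_NORMED);print(cv2.minMaxLoc(r)[1::2])
E
```

```text
13.35 [408.17548369  33.23917037 210.80682361] [0.26952813 0.1499031  0.16764737]
(0.990154504776001, (8, 8))
(0.9549145698547363, (8, 8))
```

View pics/c5.png

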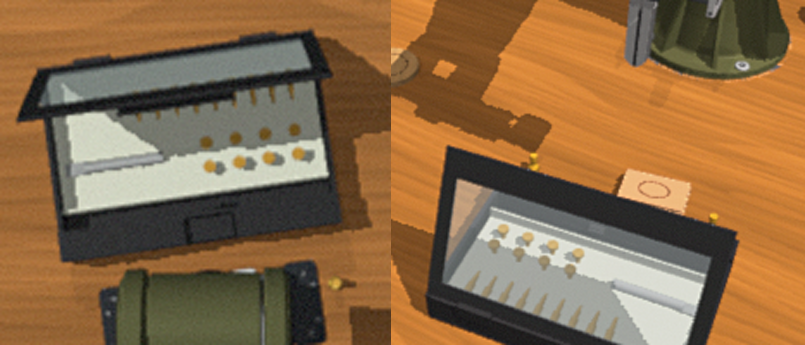

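```bash
python3 - <<'E'
from h import *
for th in(1.0,1.15):
    print(th,[(proj("top",c2w(94-170*np.cos(th),y,46+170*np.sin(th)))-[220,160])*2.3 for y in(150,-150)])
manip.sign_off()
E
```

```text
1.0 [array([ 20.85741747, 143.00135655]), array([335.20136514,  99.65293469])]
1.15 [array([ 15.36577273, 118.1456366 ]), array([332.68310712,  74.43428691])]
the job is handed in; nothing more can be done
```

The case is open and I have handed the job in. I set the closed fingertips on the left end of the front rail and slid them inwards at about 3–6 N. The finger found the notch about 12 mm right of the middle, and pressing the pad about 4 mm made the lid spring open. The arm then retreated up and toward the robot.

**Last checks:**
- **Lid:** its front edge in the top picture sits where a lid at its 1.15 rad stop should be, not 1.0 rad. It looked the same in two pictures 1.3 s apart.
- **Case:** no shift showed in the pictures. The largest force I measured, 11 N, was at the first touch.
- **Other things:** the leather and stamps look where they stood; I did not re-measure the rest, but the arm stayed clear of them.
- **Arm:** the tip is at z ≈ 211 mm with about 0 N at the wrist.

**Less certain:**
- **Contact on the rail:** it went light for a stretch from about y = 30 to 18 mm, where the force fell into the noise. I pressed 0.4 mm more and felt the rail again before reaching the notch. Farther in than 90 mm I read about 3 N at y = 60 mm and again at y = 18 mm, against roughly 1.5 N of noise.
- **Catch return:** I judged this from the finger having left the pad and did not measure it directly.

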